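# Put a spare compressor valve away beside its twin in a tight sprung row

## Task

Put the spare valve unit from the bench away in the tray, right between its twin (the one with the same square cap and stub) and another unit: slide the row apart there, set the spare's rounded foot in the gap, lean it on the units on the pad side until the sprung end pad gives way, and ease it down until it is fully home on the tray floor. The spare's foot is off centre by an unknown amount and jams if forced straight down, so go by feel and gently: never press a unit against another with over 20 N or onto the tray with over 25 N. Leave all five units released, upright and fully down in one closed row, and leave the other things on the bench alone.

Things in the scene. Friction and masses are not known exactly. Their poses are not given: they have to be found in the camera images.
- tray: grey steel tray fixed to the bench, a channel along its y. Origin on the channel's centre line, 6 mm below its floor, 113 mm from the end wall and from the relaxed pad; its height over the bench varies by 20 mm. Channel 64 mm wide (x); side walls 4 mm thick, 20 mm high. Four units (184 mm) start close together at the end wall, the slack all at the pad; five need 230 mm, 4 more than there is
- tray_wall (a point): point on the inner face of the tray's rigid end wall (tray y = +113 mm), on the floor (6 mm above the tray's origin), on the centre line
- pad (a joint): travel of the sprung rubber end pad, whose face is at tray y = -113 mm when relaxed; m: 0 relaxed, up to 0.016 pushed in (towards the tray's -y); 8 N to start it and 0.6 N more per mm, about 10 N with five units in; springs back when let go
- twin_mid (a point): the twin, in any of the row's four places, 0.25-0.5 kg, loose, slides along the tray. mm: aluminium foot 46 (y, along row) x 56 (x) x 24 high, its edges along x rounded 7 (feet can wedge in side by side), oiled, friction 0.2; flat-sided steel neck 32 (x) x 26 (y), 24 to 62 up: grip it across x; square cap 26, then a 14 wide stub, top at 88. Point: on its axis, 44 above its underside; z up
- unit1_mid (a point): plain valve unit in the row, 0.25-0.5 kg, loose, slides along the tray. mm: aluminium foot 46 (y, along row) x 56 (x) x 24 high, its edges along x rounded 7 (feet can wedge in side by side), oiled, friction 0.2; flat-sided steel neck 32 (x) x 26 (y), 24 to 62 up: grip it across x; round cap 26 wide, top at 72. Point: on its axis, 36 above its underside; z up, y along the row
- unit2_mid (a point): plain valve unit in the row, 0.25-0.5 kg, loose, slides along the tray. mm: aluminium foot 46 (y, along row) x 56 (x) x 24 high, its edges along x rounded 7 (feet can wedge in side by side), oiled, friction 0.2; flat-sided steel neck 32 (x) x 26 (y), 24 to 62 up: grip it across x; round cap 26 wide, top at 72. Point: on its axis, 36 above its underside; z up, y along the row
- unit3_mid (a point): plain valve unit in the row, 0.25-0.5 kg, loose, slides along the tray. mm: aluminium foot 46 (y, along row) x 56 (x) x 24 high, its edges along x rounded 7 (feet can wedge in side by side), oiled, friction 0.2; flat-sided steel neck 32 (x) x 26 (y), 24 to 62 up: grip it across x; round cap 26 wide, top at 72. Point: on its axis, 36 above its underside; z up, y along the row
- spare_mid (a point): the spare, on the bench left or right of the tray; like the twin, but its foot is clamped off the neck's axis by up to 4 mm along y, either way, not in the readings: feel it; the point is on the neck's axis, 44 above the underside; fits either way round; mm: aluminium foot 46 (y) x 56 (x) x 24 high, edges rounded 7, oiled; neck 32 (x) x 26 (y), 24 to 62 up; top at 88
- piston: bystander: aluminium piston standing on the bench, 52 mm wide, 56 mm high; origin under its centre
- bearing: bystander: steel bearing ring lying flat, 72 mm wide, 18 mm high; origin under its centre
- wrench: bystander: 190 mm wrench lying along its x; origin under its middle
- screwdriver: bystander: 200 mm screwdriver lying along its x; origin under its middle
- oil: bystander: oil bottle, 60 mm wide, 150 mm high; origin under its centre
- carton: bystander: cardboard carton 110 x 80 x 60 mm; origin under its centre
- pot: bystander: steel cup, 72 mm wide, 60 mm high; origin under its centre
Not all that is in view belongs to the job. Leave any green look-alike of the part that bears spare_mid alone.

How it is judged:
By the outcome, as a careful person would: the job done as asked, in the order asked, and still so for the second after the job is handed in, with the robot touching nothing.
It also fails if it takes over 72 s, if anything falls off the work surface, if the arm or the gripper's body presses on something with over 40 N, if the wrist force passes 120 N, or if a joint passes its speed limit or range.

## Robot

A 7-joint arm with a two-finger parallel gripper is mounted at the origin on the work surface. World frame = base frame: x ahead of the robot, y to its left, z up, the work surface at z = 0. Lengths are in m, angles in rad, forces in N, time in s.
With the tool pointing down it reaches from about 0.35 to 0.9 m from the base axis. Payload 8.1 kg.
Tool frame: the origin (TCP) lies on the centre line of the jaws, within the pads' length; the fingertips stand 22 mm ahead of it and the grasp point (between the pads) lies 3 mm ahead of it; z points along the fingers, y is the line along which they close (so a half turn about z gives the same grasp; the last joint's range is limited). The gripper opens to 85 mm and grips with 20 to 120 N. Pads are 22 mm wide; open, the fingers measure 114 mm over their backs; the gripper's body (76 mm by 85 mm) begins 54 mm behind the grasp point. The pads swing forward as they close: fully open they stand 13 mm farther back than shut.
Start: joints at [1.204, 0.434, 0.025, 1.573, -0.012, 1.134, -0.075], TCP at [0.163, -0.603, 0.253] pointing down, gripper open.
Joint ranges: [-2.62, 2.62], [-0.44, 2.09], [-1.27, 1.32], [0.08, 2.57], [-1.32, 4.46], [0.12, 2], [-2.74, 2.74]. Speed limits (rad/s): [2.22, 2.22, 3.01, 3.01, 3.14, 3.14, 3.14].

## Interface

Orientations are given as a unit quaternion [x, y, z, w].
In Python, from workcell import * gives the robot as it stands. The module is installed in compiled form; this text tells all that it offers.
- The arm moves only by the tool servo_tool, never from a script. Its argument "series" is a list of rows, each an object of numbers: "dx", "dy", "dz": the shift along the tool's x, y, z scaled (see below); "turn": the turn about the tool's z scaled (see below). In form: [{"dx": .., "dy": .., "dz": .., "turn": ..}, ...]. A call has 1 to 20 rows; each row is the pose to reach, as a shift and turn from the pose commanded when the call began, along the tool's axes at that moment, turning the shorter way round; what a row does not reach only later rows make up. The controller multiplies each number of a shift by 0.4 m and each number of a turn by pi rad. A row lasts 1/8 s, in which the tool goes at most 62.5 mm and 10.7 degrees, less where a joint would pass 70% of its speed; a pose out of reach is approached as far as the arm can. A call with a number of a shift or a turn outside -1 to 1 is refused whole. A call with a gripper value outside its range is refused whole. "hand" is the closure, from -1 (fully open) to 1 (shut), set as the call begins (left out, the last holds). The fingers move at their own pace and stop on an object; "newtons" is the grip in N (left out, the last holds). Time passes only in rows, so rows that repeat a pose let the fingers close. It gives the time, the measured TCP pose, the force, the opening and the grip force at its end, in the units of the state.
- sense(): the state, without advancing time (a new reading comes with each control period).
- grab_frame(name): name is "scene" or "top" or "wrist"; returns the picture (420x560x3 uint8, red, green, blue); there is no depth.
- calibration(name): a dict with "fx", "fy", "cx", "cy" (pixels), "D" ([k1, k2, p1, p2, k3] as OpenCV has them; the pictures are not rectified), "R" (3x3) and "t" (3): a world point X has camera coordinates R X + t; the wrist camera has in their place "T_tool_cam" (4x4, takes a point from camera to tool coordinates, whose origin is the TCP and whose axes are the flange's). Camera axes: x right, y down, z forward; pixel columns grow to the right and rows downward; lengths in m; the calibration is good to about 2 mm. A picture is of the moment at which its call begins: read the wrist's pose just before it. calibration takes no time and is no camera call.
- hand_in(): hands the job in; it is judged then, once.
Trained networks look in the newest picture that a camera, given by its name, has taken for a name from the list of things; names that differ only in an ending like _2 or _b are one class to them, and where a whole thing is asked for, a point or a joint stands for the part that bears it (a point fixed in the world has none). Each returns a list of dicts, best first, with "score" (0 to 1); they miss things now and then, are a little off and sometimes report something else, mostly with a low value. They report only what shows in the picture. A call takes as long as a camera call. They do not tell look-alikes from the thing itself.
- regions_of(name, camera): "mask" (420x560 bool, what is visible of it).
- place_of(name, camera): "location" ([x, y, z] in m, in world coordinates, good to about 4 mm: a listed point, or the origin of a listed thing).
The state is a dict: "time_s": time; "joint_pos": joint angles; "joint_vel": joint speeds; "tau": joint torques, N m; "ee_pos": TCP position; "tcp_rot": TCP orientation; "contact_force": force on the tool from outside, world axes, zero at the start; "torque": the same for the moment, N m; "opening": opening from 0.0 (shut) to 1.0 (fully open); "grasp_force": force on a finger pad.
Only numpy, scipy, OpenCV 4.12 (cv2) and the standard library are available. Lean on these libraries where they do the work, as an engineer would, in place of code of your own. Each camera call takes 0.05 s, during which the arm holds its last target. There are 200 camera calls.

## Working session

There is one attempt and no reset: what is moved stays moved. The work goes in short steps, Python scripts to look and compute and a tool call to move; the robot and the scene stay as the last step left them, time stands still between calls to the robot, and variables do not carry over. Pictures are saved under pics/ and viewed, at most 10 in all, crops included, and the job is handed in when it is done.

Besides the shell and the picture viewer there is one more tool, called after "Request:" by a JSON object that holds its "op" and its "data". servo_tool: Moves the arm, as the interface text tells. Shifts and turns lie within -1 to 1; 1 stands for 0.4 m of shift or pi rad of turn. Its arguments: {"type":"object","properties":{"series":{"type":"array","items":{"type":"object","properties":{"dx":{"type":"number"},"dy":{"type":"number"},"dz":{"type":"number"},"turn":{"type":"number"}}}},"hand":{"type":"number"},"newtons":{"type":"number"}},"required":["series"]}

```bash
mkdir -p pics
cat > h.py <<'E'
from workcell import *
import numpy as np, cv2
def snap(n,f=None):
    im=grab_frame(n)
    if f: cv2.imwrite('pics/'+f,im[:,:,::-1])
    return im
def pl(name,cam,k=4):
    return [(round(d['score'],2),np.round(d['location'],4).tolist()) for d in place_of(name,cam)[:k]]
E
python3 - <<'E'
from h import *
s=sense();print(s['time_s'],s['ee_pos'],s['tcp_rot'],s['opening'],s['contact_force'])
a=snap('scene');b=snap('top')
cv2.imwrite('pics/a.png',cv2.resize(np.vstack([a,b])[:,:,::-1],None,fx=.714,fy=.714))
cv2.imwrite('pics/top.png',b[:,:,::-1])
for c in('top','scene'):
    for n in('tray','tray_wall','twin_mid','unit1_mid','spare_mid'): print(c,n,pl(n,c,6))
print(sense()['time_s'])
E
```

```text
0.0 [ 0.16278388 -0.60292736  0.25251659] [ 9.91318221e-01  1.31482073e-01 -1.67789895e-04 -7.88244251e-04] 1.0025810209949901 [ 0.21274609  0.35758378 -0.18484892]
top tray [(0.65, [0.535, -0.0259, 0.0144])]
top tray_wall [(0.8, [0.5288, 0.0824, 0.02]), (0.54, [0.7217, 0.261, -0.0038]), (0.28, [0.4632, -0.2662, 0.0415])]
top twin_mid [(0.81, [0.5382, -0.0308, 0.064]), (0.51, [0.613, 0.4329, -0.0006])]
top unit1_mid [(0.82, [0.5425, -0.0785, 0.0586]), (0.69, [0.5387, -0.0323, 0.0653])]
top spare_mid [(0.73, [0.4169, -0.3661, 0.044]), (0.66, [0.462, -0.2656, 0.0391]), (0.63, [0.4204, -0.1695, 0.0403]), (0.62, [0.3432, -0.2832, 0.0417])]
scene tray [(0.57, [0.5429, -0.0273, 0.0143])]
scene tray_wall [(0.76, [0.5332, 0.0835, 0.0223]), (0.27, [0.7249, 0.2665, 0.0014])]
scene twin_mid [(0.62, [0.5383, -0.0348, 0.0684])]
scene unit1_mid [(0.97, [0.5373, -0.0769, 0.0588])]
scene spare_mid [(0.71, [0.4146, -0.3762, 0.0388]), (0.67, [0.3447, -0.2822, 0.0434]), (0.6, [0.4616, -0.2611, 0.0445]), (0.58, [0.4182, -0.168, 0.0462])]
0.6
```

View pics/a.png

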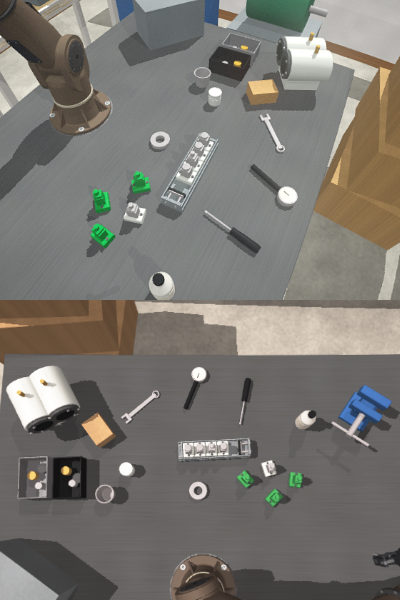

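View pics/top.png

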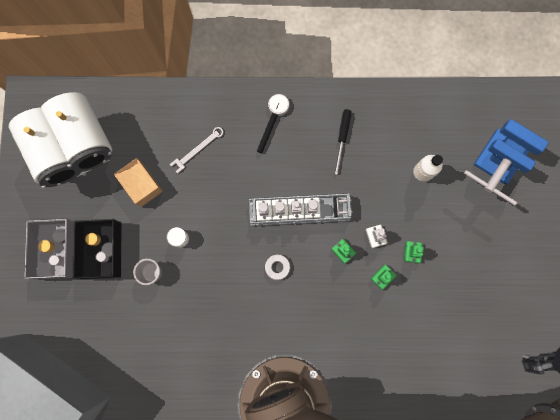

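The spare is the white unit at about (377,236) in the top view, among three green look-alikes at (344,251), (384,277) and (415,252). The row in the tray is at (263–314, 208), with slack to the right (pad towards world −y). Next I'll move above it for a wrist view.

```bash
cat >> h.py <<'E'
from scipy.spatial.transform import Rotation as Ro
def rot(): return Ro.from_quat(sense()['tcp_rot']).as_matrix()
def cmd(target,yaw=None,base=None):
    """yaw: world heading of tool x. prints dx,dy,dz,turn units"""
    s=sense();R=rot();p=np.array(s['ee_pos']) if base is None else np.array(base)
    d=R.T@(np.array(target)-p)/0.4
    cur=np.arctan2(R[1,0],R[0,0]); t=0
    if yaw is not None:
        t=-(yaw-cur); t=(t+np.pi)%(2*np.pi)-np.pi
    print('cmd d',np.round(d,4),'turn',round(t/np.pi,4),'yaw now',round(cur,4))
def cam(name):
    c=calibration(name);K=np.array([[c['fx'],0,c['cx']],[0,c['fy'],c['cy']],[0,0,1.]])
    if 'T_tool_cam' in c:
        s=sense();T=np.eye(4);T[:3,:3]=rot();T[:3,3]=s['ee_pos'];T=T@np.array(c['T_tool_cam'])
        R=T[:3,:3].T;t=-R@T[:3,3]
    else: R=np.array(c['R']);t=np.array(c['t'])
    return K,np.array(c['D'],float),R,t
def ray(C,uv,z):
    K,D,R,t=C
    n=cv2.undistortPoints(np.array(uv,float).reshape(-1,1,2),K,D).reshape(-1,2)
    d=np.c_[n,np.ones(len(n))]@R; o=-R.T@t
    return o+d*((z-o[2])/d[:,2])[:,None]
def proj(C,X):
    K,D,R,t=C
    return cv2.projectPoints(np.array(X,float).reshape(-1,3),cv2.Rodrigues(R)[0],t,K,D)[0].reshape(-1,2)
E
python3 - <<'E'
from h import *
print(calibration('wrist')['T_tool_cam'])
cmd([0.47,-0.15,0.40],np.pi/2);cmd([0.47,-0.15,0.40],-np.pi/2)
b=cv2.imread('pics/top.png')
cv2.imwrite('pics/crop.png',cv2.resize(b[185:290,240:400],None,fx=5,fy=5,interpolation=cv2.INTER_CUBIC))
print(sense()['joint_pos'])
E
```

```text
[[-3.44583954e-04 -9.63838003e-01 -2.66488622e-01  6.81343876e-02]
 [ 9.99999941e-01 -3.30686102e-04 -9.70251615e-05  7.75345910e-04]
 [ 5.39245426e-06 -2.66488640e-01  9.63838059e-01 -1.20617339e-01]
 [ 0.00000000e+00  0.00000000e+00  0.00000000e+00  1.00000000e+00]]
cmd d [ 1.0366 -0.8942 -0.3667] turn -0.4161 yaw now 0.2637
cmd d [ 1.0366 -0.8942 -0.3667] turn 0.5839 yaw now 0.2637
[ 1.20440457  0.43444963  0.02503587  1.57319862 -0.01160196  1.13399412
 -0.07510587]
```

View pics/crop.png

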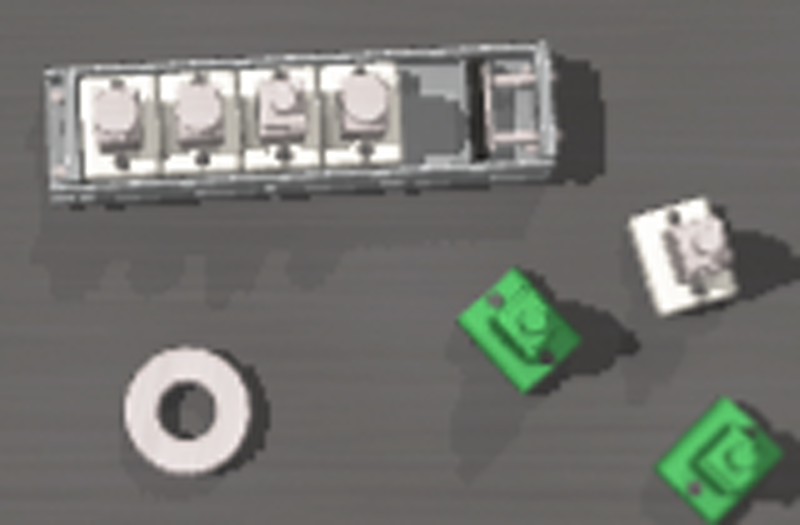

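Enlarged, the twin (square cap and stub) is third from the end wall at crop (284,110). A plain unit at (365,105) is the only one on its pad side, and the pad is at (475,105). The spare is at crop (690,255), with its x axis about 0.34 rad off world x.

Request:
{"op": "servo_tool", "data": {"series": [{"dx": 0.95,"dy": -0.8,"dz": -0.2,"turn": -0.43},{"dx": 0.95,"dy": -0.8,"dz": -0.2,"turn": -0.43},{"dx": 0.95,"dy": -0.8,"dz": -0.2,"turn": -0.43},{"dx": 0.95,"dy": -0.8,"dz": -0.2,"turn": -0.43},{"dx": 0.95,"dy": -0.8,"dz": -0.2,"turn": -0.43},{"dx": 0.95,"dy": -0.8,"dz": -0.2,"turn": -0.43},{"dx": 0.95,"dy": -0.8,"dz": -0.2,"turn": -0.43},{"dx": 0.95,"dy": -0.8,"dz": -0.2,"turn": -0.43},{"dx": 0.95,"dy": -0.8,"dz": -0.2,"turn": -0.43},{"dx": 0.95,"dy": -0.8,"dz": -0.2,"turn": -0.43},{"dx": 0.95,"dy": -0.8,"dz": -0.2,"turn": -0.43},{"dx": 0.95,"dy": -0.8,"dz": -0.2,"turn": -0.43}]}}

```text
time_s: 2.1
ee_pos: [0.4457, -0.1966, 0.3331]
tcp_rot: [0.692, 0.722, -0.0, -0.0]
contact_force: [-0.2, -0.1, 0.6]
opening: 1.0
grasp_force: 0.0
```

Run:
```python
from h import *
s=sense();print(s['time_s'],s['ee_pos'],s['contact_force'],s['joint_pos'])
C=cam('wrist');snap('wrist','w1.png')
np.savez('w1.npz',R=C[2],t=C[3])
for n in('tray','tray_wall','twin_mid','unit1_mid','spare_mid'): print(n,pl(n,'wrist',6))
print(proj(C,[[.462,-.265,.044],[.53,.083,.02]]))
```

```text
2.1 [ 0.44566302 -0.19664559  0.33308655] [-0.23216404 -0.05631731  0.64582776] [ 0.70726651  0.18756976 -0.47241927  1.74207558  0.09037716  1.2338869
  0.25327363]
tray []
tray_wall []
twin_mid [(0.55, [0.5391, -0.0346, 0.0631])]
unit1_mid [(0.69, [0.5417, -0.0746, 0.0601])]
spare_mid [(0.8, [0.4605, -0.2651, 0.0437]), (0.66, [0.4195, -0.3683, 0.0426]), (0.6, [0.4161, -0.168, 0.043])]
[[289.22848842 231.13290466]
 [366.83425193 -81.53515463]]
```

View pics/w1.png

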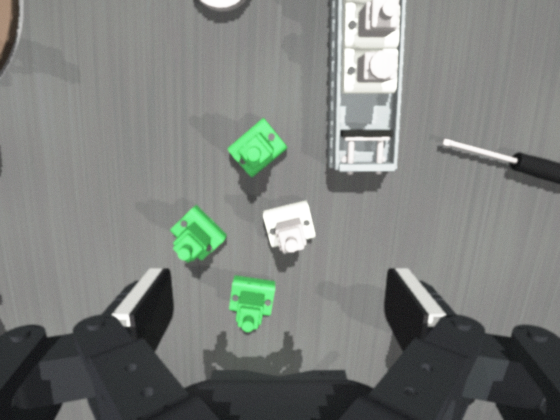

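Wrist view: the spare is at (289,228), with a green look-alike close by at (258,148). The tray's pad end is at (365,145), unit 4 at (372,68) and the twin at (375,20). I'll zoom in for orientations.

Run:
```python
import cv2,numpy as np
b=cv2.imread('pics/w1.png')
A=cv2.resize(b[195:260,255:325],None,fx=7,fy=7,interpolation=cv2.INTER_CUBIC)
B=cv2.resize(b[0:180,325:410],None,fx=3.3,fy=3.3,interpolation=cv2.INTER_CUBIC)
o=np.zeros((600,800,3),np.uint8);o[:A.shape[0],:A.shape[1]]=A;o[:B.shape[0],510:510+B.shape[1]]=B
cv2.imwrite('pics/z1.png',o)
```

```text
(no output)
```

View pics/z1.png

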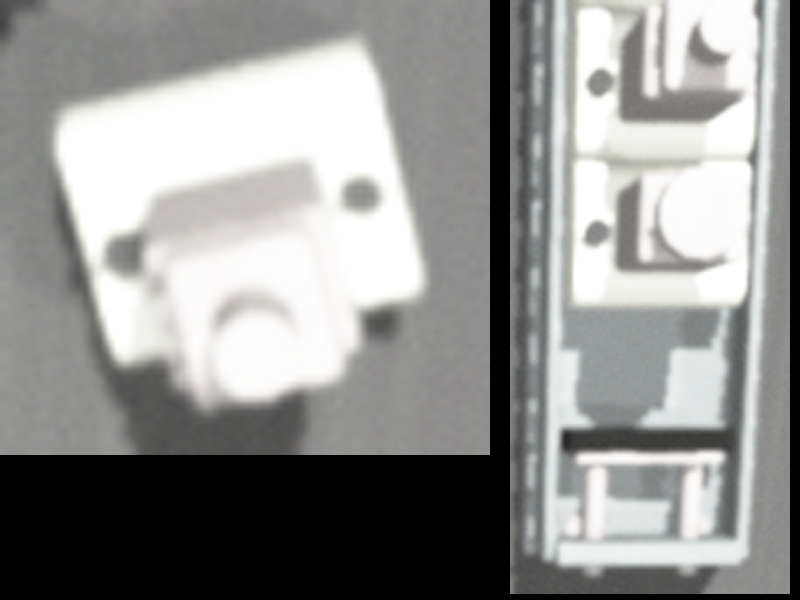

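Run:
```python
from h import *
d=np.load('w1.npz');K,D,_,_=cam('wrist');C=(K,D,d['R'],d['t'])
A=lambda p:np.array(p)/7+[255,195]-.43
B=lambda p:(np.array(p)-[510,0])/3.3+[325,0]-.35
def L(n,f,p,z): 
    X=ray(C,f(np.array(p,float)),z); e=X[1]-X[0]; print(n,np.round(X[:,:2],4).tolist(),'len',round(np.hypot(*e[:2]),4),'ang',round(np.arctan2(e[1],e[0]),3)); return X
r=L('rear',A,[(57,115),(365,42)],.005)
f=L('front',A,[(117,365),(424,293)],.019)
l=L('left',A,[(68,180),(112,345)],.024)
rt=L('right',A,[(380,90),(418,260)],.024)
nb=L('neckrear base',A,[(150,203),(312,163)],.024)
L('stub top ctr',A,[(255,350),(256,350)],.088)
zf=.0205
L('u4 front foot',B,[(573,304),(743,304)],zf+.019)
L('u4 left',B,[(573,170),(573,295)],zf+.024)
L('wall L outer',B,[(530,20),(530,540)],zf-.0+.014)
L('pad face',B,[(565,432),(735,432)],zf+.02)
L('end wall',B,[(555,545),(745,545)],zf+.014)
L('u4 cap ctr',B,[(702,216),(703,216)],zf+.072)
L('twin/u4 seam',B,[(580,158),(745,160)],zf+.02)
L('right wall in',B,[(772,20),(746,540)],zf+.014)
```

```text
rear [[0.4281, -0.2519], [0.4841, -0.2357]] len 0.0583 ang 0.281
front [[0.441, -0.2953], [0.4966, -0.279]] len 0.0579 ang 0.285
left [[0.4311, -0.2586], [0.44, -0.2896]] len 0.0322 ang -1.29
right [[0.4856, -0.2398], [0.4945, -0.2711]] len 0.0325 ang -1.295
neckrear base [[0.4459, -0.2623], [0.4744, -0.2537]] len 0.0298 ang 0.294
stub top ctr [[0.4627, -0.2657], [0.4629, -0.2657]] len 0.0002 ang 0.041
u4 front foot [[0.5146, -0.1023], [0.5722, -0.0992]] len 0.0576 ang 0.054
u4 left [[0.5105, -0.0607], [0.5135, -0.0998]] len 0.0392 ang -1.493
wall L outer [[0.4947, -0.0133], [0.5068, -0.1828]] len 0.1699 ang -1.499
pad face [[0.5151, -0.1446], [0.5739, -0.1416]] len 0.0588 ang 0.05
end wall [[0.5159, -0.1842], [0.584, -0.1811]] len 0.0682 ang 0.046
u4 cap ctr [[0.5411, -0.0793], [0.5414, -0.0793]] len 0.0003 ang 0.059
twin/u4 seam [[0.5132, -0.0562], [0.5677, -0.0536]] len 0.0546 ang 0.048
right wall in [[0.5741, -0.0083], [0.5842, -0.1793]] len 0.1713 ang -1.512
```

Request:
{"op": "servo_tool", "data": {"series": [{"dx": 0.286,"dy": 0.252,"dz": 0.3,"turn": -0.004},{"dx": 0.286,"dy": 0.252,"dz": 0.3,"turn": -0.004},{"dx": 0.286,"dy": 0.252,"dz": 0.3,"turn": -0.004},{"dx": 0.286,"dy": 0.252,"dz": 0.35,"turn": -0.004},{"dx": 0.286,"dy": 0.252,"dz": 0.45,"turn": -0.004},{"dx": 0.286,"dy": 0.252,"dz": 0.5,"turn": -0.004},{"dx": 0.286,"dy": 0.252,"dz": 0.5,"turn": -0.004}], "hand": -1}}

```text
time_s: 3.28
ee_pos: [0.5411, -0.0767, 0.1319]
tcp_rot: [0.687, 0.727, -0.001, -0.001]
contact_force: [0.3, 0.3, 0.5]
opening: 0.999
grasp_force: 0.0
```

Run:
```python
from h import *
s=sense();print(s['time_s'],s['ee_pos'],s['contact_force'])
C=cam('wrist');im=snap('wrist')
print('unit',pl('unit1_mid','wrist'),'twin',pl('twin_mid','wrist'))
for p in proj(C,[[.5415,-.078,.0925]]): cv2.drawMarker(im,tuple(int(v) for v in p),(255,0,0),0,15)
cv2.imwrite('pics/w2.png',im[:,:,::-1])
```

```text
3.275 [ 0.54112061 -0.07669331  0.13194685] [0.25900744 0.31160621 0.48094845]
unit [(0.73, [0.542, -0.0765, 0.0594])] twin [(0.63, [0.5394, -0.0334, 0.0637])]
```

View pics/w2.png

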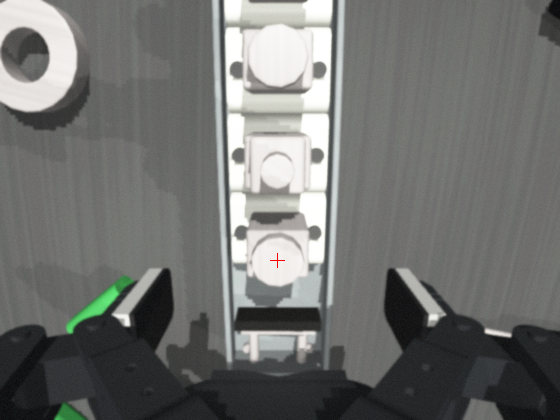

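Unit 4's cap is at (277,258), right on the predicted mark, with the twin at (277,165) and the pad at (277,320); the tray is square with the jaws. Next I'll go down and grip unit 4.

Request:
{"op": "servo_tool", "data": {"series": [{"dx": -0.003,"dz": 0.08},{"dx": -0.003,"dz": 0.13},{"dx": -0.003,"dz": 0.148},{"dx": -0.003,"dz": 0.148}]}}

```text
invalid input at $.series[0]: expected keys dx, dy, dz, turn
```

Request:
{"op": "servo_tool", "data": {"series": [{"dx": 0},{"dx": 0},{"dx": 0},{"dx": 0},{"dx": 0},{"dx": 0}], "hand": 1, "newtons": 30}}

```text
invalid input at $.series[0]: expected keys dx, dy, dz, turn
```

Run:
```python
from h import *
s=sense();print(s['time_s'],s['ee_pos'],s['contact_force'],s['torque'],s['opening'],s['grasp_force'])
```

```text
3.425 [ 0.54280876 -0.07672222  0.13436072] [ 0.34527251  0.33392669 -0.42552502] [-0.01954261 -0.01376654 -0.01010888] 1.0007569939553125 0.0
```

Request:
{"op": "servo_tool", "data": {"series": [{"dx": -0.003,"dy": -0.003,"dz": 0.08,"turn": 0},{"dx": -0.003,"dy": -0.003,"dz": 0.13,"turn": 0},{"dx": -0.003,"dy": -0.003,"dz": 0.153,"turn": 0},{"dx": -0.003,"dy": -0.003,"dz": 0.153,"turn": 0}]}}

```text
time_s: 3.92
ee_pos: [0.5412, -0.078, 0.0725]
tcp_rot: [0.687, 0.727, 0.0, 0.0]
contact_force: [0.3, 0.2, -0.3]
opening: 1.003
grasp_force: 0.0
```

Request:
{"op": "servo_tool", "data": {"series": [{"dx": 0,"dy": 0,"dz": 0,"turn": 0},{"dx": 0,"dy": 0,"dz": 0,"turn": 0},{"dx": 0,"dy": 0,"dz": 0,"turn": 0},{"dx": 0,"dy": 0,"dz": 0,"turn": 0},{"dx": 0,"dy": 0,"dz": 0,"turn": 0},{"dx": 0,"dy": 0,"dz": 0,"turn": 0}], "hand": 1, "newtons": 30}}

```text
time_s: 4.68
ee_pos: [0.5412, -0.078, 0.0725]
tcp_rot: [0.687, 0.727, 0.0, 0.0]
contact_force: [-1.0, 0.2, 6.4]
opening: 0.372
grasp_force: 33.4
```

Run:
```python
from h import *
s=sense();print(s['time_s'],s['ee_pos'],s['contact_force'],s['torque'],s['opening'],s['grasp_force'])
cmd(s['ee_pos'])
```

```text
4.675 [ 0.54124296 -0.07803342  0.07254661] [-1.04082629  0.20546983  6.43646758] [-0.08991607  0.34619951  0.00679262] 0.37213274051161843 33.37621629238129
cmd d [0. 0. 0.] turn 0.0 yaw now 1.6271
```

Request:
{"op": "servo_tool", "data": {"series": [{"dx": -0.02,"dy": 0,"dz": -0.001,"turn": 0},{"dx": -0.04,"dy": 0,"dz": -0.001,"turn": 0},{"dx": -0.06,"dy": 0,"dz": -0.001,"turn": 0},{"dx": -0.08,"dy": 0,"dz": -0.001,"turn": 0},{"dx": -0.092,"dy": 0,"dz": -0.001,"turn": 0},{"dx": -0.092,"dy": 0,"dz": -0.001,"turn": 0}]}}

```text
time_s: 5.42
ee_pos: [0.5431, -0.1156, 0.0726]
tcp_rot: [0.687, 0.726, -0.0, 0.0]
contact_force: [-0.4, -2.2, 4.9]
opening: 0.37
grasp_force: 33.2
```

Request:
{"op": "servo_tool", "data": {"series": [{"dx": -0.004,"dy": 0,"dz": 0,"turn": 0},{"dx": -0.008,"dy": 0,"dz": 0,"turn": 0},{"dx": -0.008,"dy": 0,"dz": 0,"turn": 0}]}}

```text
time_s: 5.8
ee_pos: [0.5433, -0.1178, 0.0726]
tcp_rot: [0.687, 0.727, 0.0, 0.0]
contact_force: [-0.2, 0.1, 5.0]
opening: 0.365
grasp_force: 33.1
```

Request:
{"op": "servo_tool", "data": {"series": [{"dx": -0.003,"dy": 0,"dz": 0,"turn": 0},{"dx": -0.006,"dy": 0,"dz": 0,"turn": 0},{"dx": -0.006,"dy": 0,"dz": 0,"turn": 0}]}}

```text
time_s: 6.18
ee_pos: [0.5434, -0.1187, 0.0726]
tcp_rot: [0.687, 0.727, 0.001, -0.001]
contact_force: [-2.2, 5.1, 6.2]
opening: 0.367
grasp_force: 33.4
```

Request:
{"op": "servo_tool", "data": {"series": [{"dx": -0.003,"dy": 0,"dz": 0,"turn": 0},{"dx": -0.003,"dy": 0,"dz": 0,"turn": 0}]}}

```text
time_s: 6.42
ee_pos: [0.5434, -0.1191, 0.0726]
tcp_rot: [0.686, 0.727, 0.001, -0.001]
contact_force: [-1.1, 7.7, 6.6]
opening: 0.369
grasp_force: 33.5
```

Request:
{"op": "servo_tool", "data": {"series": [{"dx": 0.004,"dy": 0,"dz": 0,"turn": 0},{"dx": 0.004,"dy": 0,"dz": 0,"turn": 0}]}}

```text
time_s: 6.68
ee_pos: [0.5435, -0.119, 0.0726]
tcp_rot: [0.687, 0.727, 0.0, -0.0]
contact_force: [-0.2, 3.4, 5.0]
opening: 0.371
grasp_force: 33.4
```

Request:
{"op": "servo_tool", "data": {"series": [{"dx": 0,"dy": 0,"dz": 0,"turn": 0},{"dx": 0,"dy": 0,"dz": 0,"turn": 0},{"dx": 0,"dy": 0,"dz": 0,"turn": 0},{"dx": 0,"dy": 0,"dz": -0.1,"turn": 0},{"dx": 0,"dy": 0,"dz": -0.25,"turn": 0},{"dx": 0,"dy": 0,"dz": -0.25,"turn": 0},{"dx": 0,"dy": 0,"dz": -0.25,"turn": 0}], "hand": -1}}

```text
time_s: 7.55
ee_pos: [0.543, -0.1203, 0.1724]
tcp_rot: [0.687, 0.727, -0.0, 0.0]
contact_force: [-0.5, 0.2, -0.1]
opening: 0.996
grasp_force: 0.0
```

Run:
```python
from h import *
s=sense();print(s['time_s'],s['ee_pos'],s['contact_force'],s['opening'])
C=cam('wrist');im=snap('wrist')
print('unit',pl('unit1_mid','wrist'),'twin',pl('twin_mid','wrist'))
cmd([.4627,-.266,.13],1.851)
cmd([.4627,-.266,.052],1.851)
```

```text
7.55 [ 0.5429913  -0.12027926  0.17235109] [-0.54316202  0.19636148 -0.05095956] 0.9961193959044369
unit [(0.65, [0.5429, -0.115, 0.062])] twin [(0.76, [0.5389, -0.0331, 0.0638])]
cmd d [-0.3533 -0.2193  0.1033] turn -0.0713 yaw now 1.6271
cmd d [-0.3534 -0.2188  0.2983] turn -0.0713 yaw now 1.6271
```

Request:
{"op": "servo_tool", "data": {"series": [{"dx": -0.353,"dy": -0.219,"dz": 0,"turn": -0.0713},{"dx": -0.353,"dy": -0.219,"dz": 0,"turn": -0.0713},{"dx": -0.353,"dy": -0.219,"dz": 0.05,"turn": -0.0713},{"dx": -0.353,"dy": -0.219,"dz": 0.1,"turn": -0.0713},{"dx": -0.353,"dy": -0.219,"dz": 0.1,"turn": -0.0713},{"dx": -0.353,"dy": -0.219,"dz": 0.1,"turn": -0.0713}]}}

```text
time_s: 8.45
ee_pos: [0.4643, -0.265, 0.1326]
tcp_rot: [0.601, 0.799, 0.0, -0.0]
contact_force: [0.1, -0.4, 0.3]
opening: 1.002
grasp_force: 0.0
```

Run:
```python
from h import *
s=sense();print(s['time_s'],s['ee_pos'],s['contact_force'],s['opening'])
C=cam('wrist');im=snap('wrist');R=rot()
print('spare',pl('spare_mid','wrist'))
np.savez('w3.npz',R=C[2],t=C[3])
for p in proj(C,[[.4627,-.266,.088]]): cv2.drawMarker(im,tuple(int(v) for v in p),(255,0,0),0,15)
cv2.imwrite('pics/w3.png',im[:,:,::-1])
cmd([.4627,-.266,.052],1.851)
```

```text
8.45 [ 0.46433563 -0.26496417  0.1326198 ] [ 0.11857997 -0.44361435  0.30140321] 1.0018192103330519
spare [(0.85, [0.4166, -0.1702, 0.0441]), (0.84, [0.4165, -0.369, 0.0431]), (0.67, [0.4627, -0.2641, 0.0443])]
cmd d [-0.0005 -0.0054  0.2029] turn 0.0005 yaw now 1.8526
```

View pics/w3.png

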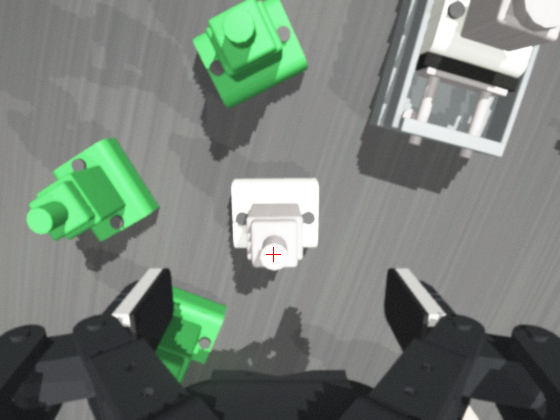

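The spare at (275,225) stands square to the jaws with its stub on the mark at (274,253); the nearest green unit at (190,330) is clear of the left finger's path. I'll grip it now.

Request:
{"op": "servo_tool", "data": {"series": [{"dx": 0,"dy": -0.004,"dz": 0.1,"turn": 0},{"dx": 0,"dy": -0.004,"dz": 0.17,"turn": 0},{"dx": 0,"dy": -0.004,"dz": 0.2,"turn": 0},{"dx": 0,"dy": -0.004,"dz": 0.2,"turn": 0}]}}

```text
time_s: 9.05
ee_pos: [0.4625, -0.2659, 0.0526]
tcp_rot: [0.601, 0.799, -0.0, -0.0]
contact_force: [-1.2, -0.0, 0.8]
opening: 0.999
grasp_force: 0.0
```

Request:
{"op": "servo_tool", "data": {"series": [{"dx": 0,"dy": 0,"dz": 0,"turn": 0},{"dx": 0,"dy": 0,"dz": 0,"turn": 0},{"dx": 0,"dy": 0,"dz": 0,"turn": 0},{"dx": 0,"dy": 0,"dz": 0,"turn": 0},{"dx": 0,"dy": 0,"dz": 0,"turn": 0},{"dx": 0,"dy": 0,"dz": 0,"turn": 0}], "hand": 1, "newtons": 60}}

```text
time_s: 9.8
ee_pos: [0.4626, -0.2665, 0.0533]
tcp_rot: [0.601, 0.799, -0.0, 0.001]
contact_force: [-1.6, 0.0, 6.0]
opening: 0.364
grasp_force: 58.9
```

Run:
```python
from h import *
s=sense();print(s['time_s'],s['ee_pos'],s['contact_force'],s['torque'],s['opening'])
d=np.load('w3.npz');K,D,_,_=cam('wrist');C=(K,D,d['R'],d['t'])
u=np.array([np.cos(1.851),np.sin(1.851)])
for n,p,z in(('rear',(275,178),.005),('front',(238,247.5),.019),('stub',(274,254),.088),('neckrear',(275,205),.024)):
    print(n,round(float((ray(C,p,z)[0][:2]-[.4627,-.266])@u),4))
```

```text
9.8 [ 0.46257088 -0.26650665  0.05325307] [-1.61507633  0.04168285  5.96714526] [0.02890469 0.28521589 0.00365795] 0.3644913274826766
rear 0.024
front -0.0224
stub 0.0005
neckrear 0.0093
```

Request:
{"op": "servo_tool", "data": {"series": [{"dx": 0,"dy": 0,"dz": -0.08,"turn": 0},{"dx": 0,"dy": 0,"dz": -0.2,"turn": 0},{"dx": 0,"dy": 0,"dz": -0.32,"turn": 0},{"dx": 0,"dy": 0,"dz": -0.36,"turn": 0}]}}

```text
time_s: 10.3
ee_pos: [0.4632, -0.2666, 0.1991]
tcp_rot: [0.601, 0.799, 0.0, 0.002]
contact_force: [0.4, -1.1, -4.5]
opening: 0.367
grasp_force: 61.1
```

Run:
```python
from h import *
s=sense();print(s['time_s'],s['ee_pos'],s['contact_force'],s['torque'],s['opening'],s['grasp_force'])
cmd([.5412,-.0757,.19],1.627)
```

```text
10.3 [ 0.463219   -0.26657632  0.19908362] [ 0.44729408 -1.08521141 -4.46397612] [-0.02773704 -0.06249473  0.00284419] 0.3671266887994165 61.11270546913147
cmd d [0.4047 0.3192 0.0224] turn 0.0713 yaw now 1.851
```

Request:
{"op": "servo_tool", "data": {"series": [{"dx": 0.1,"dy": 0.08,"dz": 0,"turn": 0.0713},{"dx": 0.2,"dy": 0.16,"dz": 0,"turn": 0.0713},{"dx": 0.3,"dy": 0.24,"dz": 0,"turn": 0.0713},{"dx": 0.38,"dy": 0.3,"dz": 0,"turn": 0.0713},{"dx": 0.405,"dy": 0.32,"dz": 0.02,"turn": 0.0713},{"dx": 0.405,"dy": 0.32,"dz": 0.02,"turn": 0.0713},{"dx": 0.405,"dy": 0.32,"dz": 0.02,"turn": 0.0713}]}}

```text
time_s: 11.18
ee_pos: [0.5397, -0.0769, 0.1878]
tcp_rot: [0.688, 0.726, -0.001, -0.0]
contact_force: [0.2, 0.1, -3.5]
opening: 0.366
grasp_force: 60.9
```

Run:
```python
from h import *
s=sense();print(s['time_s'],s['ee_pos'],s['contact_force'],s['torque'],s['opening'],s['grasp_force'])
cmd([.5412,-.0757,.12],1.627)
C=cam('wrist');snap('wrist','w4.png');np.savez('w4.npz',R=C[2],t=C[3])
print('unit',pl('unit1_mid','wrist'),'twin',pl('twin_mid','wrist'))
snap('top','t4.png')
b=cv2.imread('pics/t4.png');a=cv2.imread('pics/w4.png')
o=np.zeros((420,800,3),np.uint8);o[:,:560]=a;o[:240,560:]=cv2.resize(b[185:233,245:293+0],(240,240),interpolation=cv2.INTER_CUBIC)
cv2.imwrite('pics/z4.png',o)
```

```text
11.175 [ 0.53968258 -0.0769497   0.18782317] [ 0.18961083  0.09154469 -3.51104657] [-0.07348695  0.00492976 -0.04980466] 0.3659315339713884 60.88496446609497
cmd d [0.003  0.0042 0.1695] turn -0.0006 yaw now 1.6252
unit [] twin [(0.93, [0.539, -0.0301, 0.064])]
```

View pics/z4.png

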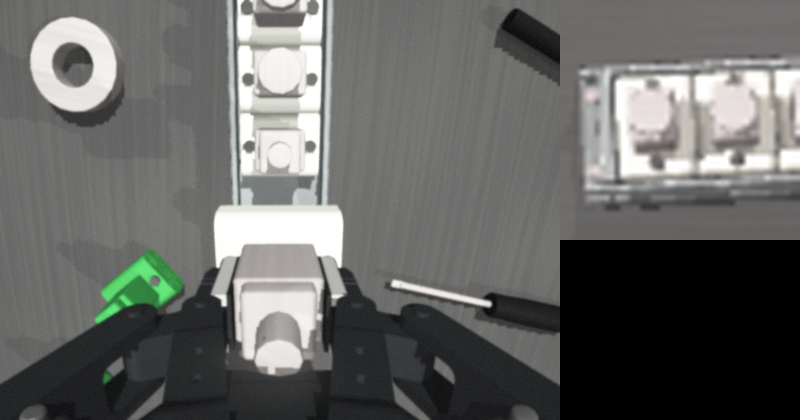

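Run:
```python
from h import *
d=np.load('w4.npz');K,D,_,_=cam('wrist');C=(K,D,d['R'],d['t'])
zu=.1878-.0533
R=lambda p,z:np.round(ray(C,p,z)[0],4)
print('foot rear',R((279,206),zu+.006),'w',R((215,222),zu+.024)[0]-R((343,222),zu+.024)[0])
print('neck rear base',R((279,245),zu+.024),'w',R((239,246),zu+.024)[0]-R((319,246),zu+.024)[0])
print('neck rear top',R((279,283),zu+.062), 'stub',R((278,355),zu+.088))
print('twin front',R((280,176),.0205+.019),'stub',R((280,154),.0205+.088))
g=cv2.cvtColor(cv2.imread('pics/w4.png'),6)
print(g[195:300:1,300].tolist());print(g[165:200,300].tolist())
```

```text
foot rear [ 0.5395 -0.0531  0.1405] w -0.05579999999999996
neck rear base [ 0.5402 -0.0663  0.1585] w -0.035600000000000076
neck rear top [ 0.5402 -0.066   0.1965] stub [ 0.5405 -0.0755  0.2225]
twin front [ 0.5403 -0.0555  0.0395] stub [ 0.5388 -0.0316  0.1085]
[194, 192, 193, 195, 189, 191, 189, 192, 193, 197, 210, 223, 226, 226, 224, 228, 235, 244, 249, 251, 253, 253, 254, 255, 255, 255, 255, 255, 255, 255, 255, 255, 255, 255, 255, 255, 255, 255, 255, 255, 255, 255, 254, 254, 254, 254, 253, 248, 226, 181, 165, 163, 162, 161, 163, 163, 164, 163, 164, 162, 163, 163, 160, 163, 166, 162, 161, 164, 165, 165, 164, 164, 164, 165, 165, 167, 165, 168, 165, 167, 168, 175, 187, 207, 221, 222, 206, 179, 168, 165, 167, 173, 176, 179, 180, 193, 204, 219, 229, 233, 236, 235, 236, 235, 235]
[219, 220, 218, 215, 205, 202, 214, 228, 230, 216, 178, 140, 120, 110, 106, 108, 110, 110, 103, 105, 106, 109, 126, 158, 182, 195, 193, 190, 196, 192, 194, 192, 193, 195, 189]
```

The spare is held squarely, with its foot at (279,225). The twin's pad-side face is at (280,176), and the tray is centred under the jaws. I'll go down into the gap, biased towards the pad.

Request:
{"op": "servo_tool", "data": {"series": [{"dx": -0.01,"dy": 0.003,"dz": 0.05,"turn": 0},{"dx": -0.01,"dy": 0.003,"dz": 0.1,"turn": 0},{"dx": -0.01,"dy": 0.003,"dz": 0.15,"turn": 0},{"dx": -0.01,"dy": 0.003,"dz": 0.18,"turn": 0},{"dx": -0.01,"dy": 0.003,"dz": 0.19,"turn": 0},{"dx": -0.01,"dy": 0.003,"dz": 0.19,"turn": 0}]}}

```text
time_s: 12.12
ee_pos: [0.5421, -0.0792, 0.1128]
tcp_rot: [0.687, 0.727, 0.0, 0.0]
contact_force: [0.3, 0.0, -3.0]
opening: 0.361
grasp_force: 60.9
```

Run:
```python
from h import *
s=sense();print(s['time_s'],s['ee_pos'],s['contact_force'],s['torque'],s['opening'],s['grasp_force'])
cmd([.5413,-.0815,.096],1.627)
```

```text
12.125 [ 0.54209914 -0.07917349  0.11278586] [ 0.34793787  0.04598354 -2.96658469] [-1.56151081e-02 -6.55660135e-05  2.26991353e-02] 0.3605674405266961 60.93785762786865
cmd d [-0.0057 -0.0023  0.042 ] turn -0.0 yaw now 1.627
```

Request:
{"op": "servo_tool", "data": {"series": [{"dx": -0.006,"dy": -0.002,"dz": 0.012,"turn": 0},{"dx": -0.006,"dy": -0.002,"dz": 0.024,"turn": 0},{"dx": -0.006,"dy": -0.002,"dz": 0.036,"turn": 0},{"dx": -0.006,"dy": -0.002,"dz": 0.04,"turn": 0},{"dx": -0.006,"dy": -0.002,"dz": 0.04,"turn": 0}]}}

```text
time_s: 12.75
ee_pos: [0.5413, -0.0812, 0.0965]
tcp_rot: [0.687, 0.727, 0.0, -0.0]
contact_force: [0.9, 0.7, -2.6]
opening: 0.365
grasp_force: 61.1
```

Request:
{"op": "servo_tool", "data": {"series": [{"dx": 0,"dy": 0,"dz": 0.003,"turn": 0},{"dx": 0,"dy": 0,"dz": 0.006,"turn": 0},{"dx": 0,"dy": 0,"dz": 0.006,"turn": 0}]}}

```text
time_s: 13.12
ee_pos: [0.5423, -0.0795, 0.0951]
tcp_rot: [0.686, 0.727, 0.002, 0.0]
contact_force: [-0.5, 6.6, 5.2]
opening: 0.363
grasp_force: 62.3
```

Request:
{"op": "servo_tool", "data": {"series": [{"dx": 0.012,"dy": 0,"dz": -0.002,"turn": 0},{"dx": 0.012,"dy": 0,"dz": -0.002,"turn": 0}]}}

```text
time_s: 13.38
ee_pos: [0.5407, -0.0768, 0.0947]
tcp_rot: [0.687, 0.727, -0.0, -0.0]
contact_force: [-0.7, -1.0, -3.2]
opening: 0.365
grasp_force: 60.9
```

Request:
{"op": "servo_tool", "data": {"series": [{"dx": 0,"dy": 0,"dz": 0.003,"turn": 0},{"dx": 0,"dy": 0,"dz": 0.005,"turn": 0},{"dx": 0,"dy": 0,"dz": 0.005,"turn": 0}]}}

```text
time_s: 13.75
ee_pos: [0.5408, -0.077, 0.0927]
tcp_rot: [0.687, 0.727, -0.0, -0.0]
contact_force: [0.0, -0.3, -3.0]
opening: 0.368
grasp_force: 60.9
```

Free here. I'll keep lowering in small steps.

Request:
{"op": "servo_tool", "data": {"series": [{"dx": 0,"dy": 0,"dz": 0.0025,"turn": 0},{"dx": 0,"dy": 0,"dz": 0.005,"turn": 0},{"dx": 0,"dy": 0,"dz": 0.005,"turn": 0}]}}

```text
time_s: 14.12
ee_pos: [0.5414, -0.0766, 0.0916]
tcp_rot: [0.687, 0.727, 0.0, 0.0]
contact_force: [-1.4, 0.1, 5.9]
opening: 0.361
grasp_force: 62.3
```

Request:
{"op": "servo_tool", "data": {"series": [{"dx": -0.003,"dy": 0,"dz": -0.002,"turn": 0},{"dx": -0.006,"dy": 0,"dz": -0.002,"turn": 0},{"dx": -0.006,"dy": 0,"dz": -0.002,"turn": 0}]}}

```text
time_s: 14.5
ee_pos: [0.5414, -0.077, 0.092]
tcp_rot: [0.686, 0.727, 0.001, -0.001]
contact_force: [-1.4, 7.4, 3.0]
opening: 0.365
grasp_force: 61.6
```

Request:
{"op": "servo_tool", "data": {"series": [{"dx": -0.003,"dy": 0,"dz": 0,"turn": 0},{"dx": -0.003,"dy": 0,"dz": 0,"turn": 0}]}}

```text
time_s: 14.75
ee_pos: [0.5414, -0.0776, 0.092]
tcp_rot: [0.686, 0.727, 0.001, -0.001]
contact_force: [-2.0, 9.7, 3.6]
opening: 0.364
grasp_force: 61.6
```

Request:
{"op": "servo_tool", "data": {"series": [{"dx": -0.003,"dy": 0,"dz": 0,"turn": 0},{"dx": -0.003,"dy": 0,"dz": 0,"turn": 0}]}}

```text
time_s: 15.0
ee_pos: [0.5417, -0.0789, 0.092]
tcp_rot: [0.686, 0.727, 0.001, -0.001]
contact_force: [-0.9, 8.3, 3.1]
opening: 0.363
grasp_force: 61.7
```

Request:
{"op": "servo_tool", "data": {"series": [{"dx": -0.003,"dy": 0,"dz": 0,"turn": 0},{"dx": -0.003,"dy": 0,"dz": 0,"turn": 0}]}}

```text
time_s: 15.25
ee_pos: [0.5418, -0.08, 0.0921]
tcp_rot: [0.686, 0.728, 0.002, -0.001]
contact_force: [-0.3, 9.4, 2.2]
opening: 0.363
grasp_force: 61.8
```

Request:
{"op": "servo_tool", "data": {"series": [{"dx": -0.003,"dy": 0,"dz": 0.0025,"turn": 0},{"dx": -0.003,"dy": 0,"dz": 0.005,"turn": 0},{"dx": -0.003,"dy": 0,"dz": 0.005,"turn": 0}]}}

```text
time_s: 15.62
ee_pos: [0.542, -0.0804, 0.0901]
tcp_rot: [0.686, 0.728, 0.002, -0.001]
contact_force: [-1.2, 11.7, 2.7]
opening: 0.36
grasp_force: 61.9
```

Request:
{"op": "servo_tool", "data": {"series": [{"dx": 0,"dy": 0,"dz": 0.0025,"turn": 0},{"dx": 0,"dy": 0,"dz": 0.005,"turn": 0},{"dx": 0,"dy": 0,"dz": 0.005,"turn": 0}]}}

```text
time_s: 16.0
ee_pos: [0.5419, -0.0808, 0.0879]
tcp_rot: [0.686, 0.728, 0.002, -0.001]
contact_force: [-0.3, 9.5, 0.2]
opening: 0.361
grasp_force: 61.6
```

Request:
{"op": "servo_tool", "data": {"series": [{"dx": 0,"dy": 0,"dz": 0.003,"turn": 0},{"dx": 0,"dy": 0,"dz": 0.006,"turn": 0},{"dx": 0,"dy": 0,"dz": 0.009,"turn": 0},{"dx": 0,"dy": 0,"dz": 0.009,"turn": 0}]}}

```text
time_s: 16.5
ee_pos: [0.5416, -0.0814, 0.084]
tcp_rot: [0.686, 0.727, 0.001, -0.001]
contact_force: [0.2, 9.0, -1.3]
opening: 0.366
grasp_force: 61.2
```

Request:
{"op": "servo_tool", "data": {"series": [{"dx": 0,"dy": 0,"dz": 0.003,"turn": 0},{"dx": 0,"dy": 0,"dz": 0.006,"turn": 0},{"dx": 0,"dy": 0,"dz": 0.009,"turn": 0},{"dx": 0,"dy": 0,"dz": 0.009,"turn": 0}]}}

```text
time_s: 17.0
ee_pos: [0.5415, -0.0813, 0.0804]
tcp_rot: [0.686, 0.727, 0.001, -0.001]
contact_force: [-0.4, 8.5, -1.8]
opening: 0.367
grasp_force: 61.2
```

Request:
{"op": "servo_tool", "data": {"series": [{"dx": 0,"dy": 0,"dz": 0.003,"turn": 0},{"dx": 0,"dy": 0,"dz": 0.006,"turn": 0},{"dx": 0,"dy": 0,"dz": 0.009,"turn": 0},{"dx": 0,"dy": 0,"dz": 0.009,"turn": 0}]}}

```text
time_s: 17.5
ee_pos: [0.5415, -0.0813, 0.0768]
tcp_rot: [0.686, 0.727, 0.001, -0.001]
contact_force: [-0.5, 8.1, -2.6]
opening: 0.363
grasp_force: 61.2
```

Request:
{"op": "servo_tool", "data": {"series": [{"dx": 0,"dy": 0,"dz": 0.0025,"turn": 0},{"dx": 0,"dy": 0,"dz": 0.004,"turn": 0},{"dx": 0,"dy": 0,"dz": 0.004,"turn": 0}]}}

```text
time_s: 17.88
ee_pos: [0.5415, -0.0813, 0.0752]
tcp_rot: [0.686, 0.727, 0.001, -0.001]
contact_force: [-0.5, 8.6, -1.3]
opening: 0.369
grasp_force: 61.3
```

Request:
{"op": "servo_tool", "data": {"series": [{"dx": 0,"dy": 0,"dz": 0.002,"turn": 0},{"dx": 0,"dy": 0,"dz": 0.004,"turn": 0},{"dx": 0,"dy": 0,"dz": 0.004,"turn": 0}]}}

```text
time_s: 18.25
ee_pos: [0.5417, -0.0812, 0.0749]
tcp_rot: [0.686, 0.728, 0.001, -0.0]
contact_force: [-6.2, 9.6, 15.3]
opening: 0.366
grasp_force: 63.7
```

Request:
{"op": "servo_tool", "data": {"series": [{"dx": 0,"dy": 0,"dz": -0.002,"turn": 0},{"dx": 0.003,"dy": 0,"dz": -0.0025,"turn": 0},{"dx": 0.006,"dy": 0,"dz": -0.0025,"turn": 0},{"dx": 0.006,"dy": 0,"dz": -0.0025,"turn": 0}]}}

```text
time_s: 18.75
ee_pos: [0.5416, -0.081, 0.075]
tcp_rot: [0.687, 0.727, 0.0, 0.0]
contact_force: [-1.0, 4.5, 5.8]
opening: 0.364
grasp_force: 62.0
```

Request:
{"op": "servo_tool", "data": {"series": [{"dx": 0.003,"dy": 0,"dz": 0,"turn": 0},{"dx": 0.003,"dy": 0,"dz": 0,"turn": 0}]}}

```text
time_s: 19.0
ee_pos: [0.5416, -0.0808, 0.075]
tcp_rot: [0.687, 0.727, 0.0, 0.001]
contact_force: [0.5, 2.5, 4.9]
opening: 0.366
grasp_force: 62.1
```

Request:
{"op": "servo_tool", "data": {"series": [{"dx": 0.003,"dy": 0,"dz": 0,"turn": 0},{"dx": 0.006,"dy": 0,"dz": 0,"turn": 0},{"dx": 0.006,"dy": 0,"dz": 0,"turn": 0}]}}

```text
time_s: 19.38
ee_pos: [0.5416, -0.0804, 0.0749]
tcp_rot: [0.688, 0.726, -0.001, 0.001]
contact_force: [1.0, -5.7, 4.5]
opening: 0.363
grasp_force: 62.0
```

Request:
{"op": "servo_tool", "data": {"series": [{"dx": -0.004,"dy": 0,"dz": 0,"turn": 0},{"dx": -0.004,"dy": 0,"dz": 0,"turn": 0}]}}

```text
time_s: 19.62
ee_pos: [0.5416, -0.0805, 0.0749]
tcp_rot: [0.687, 0.726, -0.0, 0.001]
contact_force: [1.5, -3.3, 4.9]
opening: 0.366
grasp_force: 62.1
```

Request:
{"op": "servo_tool", "data": {"series": [{"dx": 0,"dy": 0,"dz": 0,"turn": 0},{"dx": 0,"dy": 0,"dz": 0,"turn": 0},{"dx": 0,"dy": 0,"dz": 0,"turn": 0},{"dx": 0,"dy": 0,"dz": 0,"turn": 0},{"dx": 0,"dy": 0,"dz": -0.1,"turn": 0},{"dx": 0,"dy": 0,"dz": -0.25,"turn": 0},{"dx": 0,"dy": 0,"dz": -0.3,"turn": 0},{"dx": -0.1,"dy": 0,"dz": -0.4,"turn": 0},{"dx": -0.1,"dy": 0,"dz": -0.4,"turn": 0},{"dx": -0.1,"dy": 0,"dz": -0.4,"turn": 0}], "hand": -1}}

```text
time_s: 20.88
ee_pos: [0.543, -0.1192, 0.2343]
tcp_rot: [0.687, 0.727, -0.0, -0.0]
contact_force: [-0.2, 0.7, 0.1]
opening: 1.001
grasp_force: 0.0
```

Run:
```python
from h import *
s=sense();print(s['time_s'],s['ee_pos'],s['contact_force'],s['opening'])
C=cam('wrist');a=snap('wrist')
for n in('unit1_mid','twin_mid','spare_mid'): print(n,pl(n,'wrist',5))
np.savez('w5.npz',R=C[2],t=C[3])
cv2.imwrite('pics/w5.png',a[:,:,::-1])
cv2.imwrite('pics/z5.png',cv2.resize(a[0:330,190:370,::-1],None,fx=1.8,fy=1.8,interpolation=cv2.INTER_CUBIC))
```

```text
20.875 [ 0.54298031 -0.11922962  0.23428326] [-0.16462577  0.67466337  0.11064056] 1.000556411671629
unit1_mid [(0.82, [0.544, -0.1207, 0.0591])]
twin_mid [(0.57, [0.5367, -0.0307, 0.0661])]
spare_mid [(0.71, [0.5377, -0.0764, 0.0686]), (0.71, [0.419, -0.1686, 0.0458]), (0.61, [0.343, -0.2802, 0.0435]), (0.54, [0.5424, -0.1217, 0.0606])]
```

View pics/z5.png

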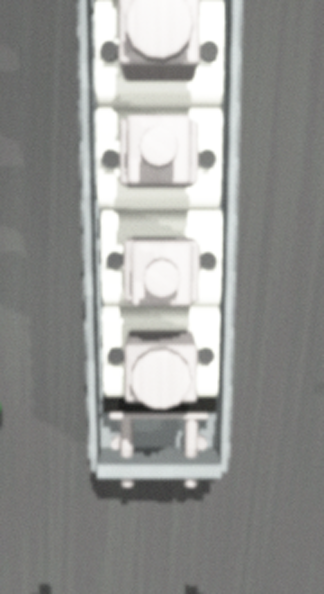

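The spare now sits between the twin at crop (158,155) and the pad-side unit at (160,375), with its own stub at (161,277) and the pad pushed in behind at row 405. I'll check seating, closure and the wall end from a higher view.

Request:
{"op": "servo_tool", "data": {"series": [{"dx": 0.1,"dy": 0,"dz": -0.12,"turn": 0},{"dx": 0.2,"dy": 0,"dz": -0.2,"turn": 0},{"dx": 0.2,"dy": 0,"dz": -0.2,"turn": 0},{"dx": 0.2,"dy": 0,"dz": -0.2,"turn": 0}]}}

```text
time_s: 21.58
ee_pos: [0.5385, -0.0398, 0.3139]
tcp_rot: [0.687, 0.727, -0.001, -0.0]
contact_force: [-1.1, -0.9, -0.2]
opening: 1.0
grasp_force: 0.0
```

Run:
```python
from h import *
s=sense();print(s['time_s'],s['ee_pos'],s['contact_force'])
C=cam('wrist');a=snap('wrist')
for n in('tray','tray_wall','unit1_mid','twin_mid','spare_mid'): print(n,pl(n,'wrist',6))
np.savez('w6.npz',R=C[2],t=C[3]);cv2.imwrite('pics/w6.png',a[:,:,::-1])
u=proj(C,[[.5385+ -.055*(y),y,.03] for y in(.1,-.19)]);print(u)
y0,y1=int(max(0,u[:,1].min()-10)),int(min(420,u[:,1].max()+10))
x0,x1=int(u[:,0].min()-45),int(u[:,0].max()+45);k=min(600/(y1-y0),800/(x1-x0));print(x0,y0,k)
cv2.imwrite('pics/z6.png',cv2.resize(a[y0:y1,x0:x1,::-1],None,fx=k*.99,fy=k*.99,interpolation=cv2.INTER_CUBIC))
```

```text
21.575 [ 0.53851061 -0.03982545  0.31386426] [-1.08513441 -0.947482   -0.2208873 ]
tray []
tray_wall [(0.77, [0.5277, 0.086, 0.0204])]
unit1_mid [(0.69, [0.5413, -0.1213, 0.0587]), (0.23, [0.3699, 0.0197, 0.0013])]
twin_mid [(0.96, [0.5376, -0.033, 0.064]), (0.25, [0.3701, 0.0185, -0.0013])]
spare_mid [(0.96, [0.4175, -0.1663, 0.0472]), (0.82, [0.5396, -0.0735, 0.0667])]
[[280.35219587  43.07116613]
 [279.66500937 294.23163196]]
234 33 2.2140221402214024
```

View pics/z6.png

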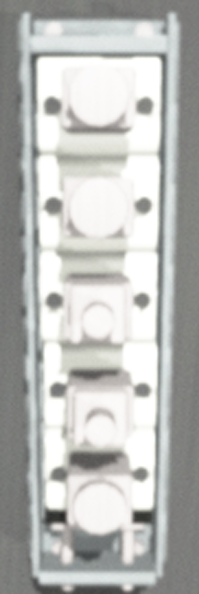

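Run:
```python
from h import *
d=np.load('w6.npz');K,D,_,_=cam('wrist');C=(K,D,d['R'],d['t']);k=2.192
P=lambda p:np.array(p)/k+[234,33]-.3
im=cv2.imread('pics/w6.png',0).astype(np.uint8)
zt=.0211+.024
for l,r in(((53,105),(144,105)),((54,205),(144,205)),((55,301),(142,300)),((58,390),(142,390)),((59,475),(141,475))):
    q=[]
    for p in(l,r):
        c=P(p);x,y=np.round(c).astype(int);w=255-im[y-4:y+5,x-4:x+5].astype(float);w=np.clip(w-60,0,None)
        Y,X=np.mgrid[y-4:y+5,x-4:x+5];q.append([(w*X).sum()/w.sum(),(w*Y).sum()/w.sum()])
    X=ray(C,q,zt);m=X.mean(0);print(np.round(q,1).tolist(),np.round(m[:2],4),'sep',round(np.hypot(*(X[1]-X[0])[:2]),4))
for n,p,z in(('wall',(100,53),.025),('s12',(100,152),.0411),('s23',(100,247),.0411),('s34',(100,341),.0411),('s45',(100,427),.0411),('front5',(60,511),.04)):
    print(n,np.round(ray(C,P(p),z)[0],4))
```

```text
[[257.6, 80.9], [299.5, 81.0]] [0.5334 0.0604] sep 0.0432
[[258.0, 126.5], [299.0, 126.3]] [0.5359 0.0143] sep 0.0433
[[258.4, 169.8], [298.2, 169.5]] [ 0.5383 -0.0317] sep 0.0434
[[260.2, 210.5], [298.4, 210.5]] [ 0.5421 -0.0777] sep 0.0429
[[261.1, 248.8], [297.4, 248.9]] [ 0.5446 -0.1236] sep 0.0421
wall [0.5327 0.0869 0.025 ]
s12 [0.5354 0.0394 0.0411]
s23 [ 0.538  -0.0059  0.0411]
s34 [ 0.5407 -0.0531  0.0411]
s45 [ 0.5433 -0.0989  0.0411]
front5 [ 0.5244 -0.1483  0.04  ]
```

The five units sit at 46.0 mm pitch (46.1, 46.0, 46.0 and 45.9 mm), closed up and level from the wall, and the robot is clear. I'll hand in now.

```bash
python3 -c "
from workcell import *
print(hand_in())"
```

```text
the job is handed in; nothing more can be done
None
```

The spare is fully down on the tray floor between its twin and the pad-side unit, with all five units released, upright and in one closed row, and the job is handed in at about 22 of the 72 s; no judgement came back.

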